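Sort the labware after a titration

TASK

Put away the mixed labware on the bench: both metal boss-head clamps go in the long steel tray, each down on its floor, the two amber sample bottles stand upright in the white rack, one in each bay, and the rubber stopper goes in the round porcelain dish. The bottles are glass, so set them down rather than dropping them, and leave the flask and beaker where they stand.

Things in the scene. Friction and masses are not known exactly. Their poses are not given: they have to be found in the camera images.
- clamp1_centre (a point): boss-head clamp of a lab stand: a bare aluminium block 34 mm long (x) x 24 mm wide (y) x 30 mm high (z), with a thumbscrew out of each short end (thin shaft, then a black knob 18 in diameter, its axis 15 above the bench), 82 mm over both knobs along x; about 150 g, lies flat. Grip it across the 24 mm width. The point is the block's centre, 15 mm above its underside. The two clamps are alike.
- clamp2_centre (a point): boss-head clamp of a lab stand: a bare aluminium block 34 mm long (x) x 24 mm wide (y) x 30 mm high (z), with a thumbscrew out of each short end (thin shaft, then a black knob 18 in diameter, its axis 15 above the bench), 82 mm over both knobs along x; about 150 g, lies flat. Grip it across the 24 mm width. The point is the block's centre, 15 mm above its underside. The two clamps are alike.
- bottle1_centre (a point): closed amber glass sample bottle with white cap and blank white label, round and upright: 34 mm diameter, 80 mm high, about 90 g. The point is its centre, 40 mm above its underside; z is its axis. The two bottles are alike.
- bottle2_centre (a point): closed amber glass sample bottle with white cap and blank white label, round and upright: 34 mm diameter, 80 mm high, about 90 g. The point is its centre, 40 mm above its underside; z is its axis. The two bottles are alike.
- stopper_centre (a point): black rubber stopper, a plain round cone standing with its wide end up: 40 mm diameter at the top, 34 at the foot, 30 high, about 40 g. The point is its centre, 15 mm above its foot; z is its axis.
- tray: long shallow stainless steel tray, fixed: outside 110 mm (x) x 210 mm (y), rim 20 mm above the bench, walls and floor 4 mm thick, no partitions. Origin at the centre of its underside, on the bench.
- crate: small white plastic bottle rack, fixed: outside 62 mm (x) x 120 mm (y), rim 18 mm above the bench, walls and floor 4 mm thick, one partition across the middle as high as the rim (it runs along x) making two square bays of 54 x 54 mm, their centres at y = -29 and +29 mm. Origin at the centre of its underside, on the bench.
- dish: round white porcelain dish, fixed: 130 mm outside diameter at the rim (about 122 inside), rim 25 mm above the bench, floor 4 mm thick. Origin at the centre of its underside, on the bench.
- flask: bystander: empty conical glass flask, 84 mm diameter, 130 mm high, standing beyond the containers. Origin at the centre of its foot.
- beaker: bystander: empty glass beaker, 68 mm diameter, 90 mm high, standing beyond the containers. Origin at the centre of its foot.
Not all that is in view belongs to the job. Leave any turquoise look-alike of the part that bears clamp2_centre alone.

How it is judged (in metres and radians):
At the end, for the whole second after the job is handed in: Clamps on the tray floor (centre within 45 mm across, 95 mm along of tray centre, under 25 mm high); bottles on the rack floor, one per bay, within 0.12 rad of upright; stopper in the dish, centre within 46 mm of its centre and under 32 mm high; all at rest (under 20 mm/s) (x of clamp1_centre in the frame of tray between -0.045 and 0.045 m and y of clamp1_centre in the frame of tray between -0.095 and 0.095 m and z of clamp1_centre in the frame of tray between 0 and 0.025 m and x of clamp2_centre in the frame of tray between -0.045 and 0.045 m and y of clamp2_centre in the frame of tray between -0.095 and 0.095 m and z of clamp2_centre in the frame of tray between 0 and 0.025 m and x of bottle1_centre in the frame of crate between -0.015 and 0.015 m and y of bottle1_centre in the frame of crate between -0.045 and 0.045 m and z of bottle1_centre in the frame of crate between 0.036 and 0.051 m and angle between each of bottle1_centre, bottle2_centre's own z axis and vertical below 0.12 rad and x of bottle2_centre in the frame of crate between -0.015 and 0.015 m and y of bottle2_centre in the frame of crate between -0.045 and 0.045 m and z of bottle2_centre in the frame of crate between 0.036 and 0.051 m and horizontal distance between stopper_centre and dish below 0.046 m and z of stopper_centre in the frame of dish between 0 and 0.032 m and linear speed of each of clamp1, clamp2, bottle1, bottle2, stopper below 0.02 m/s); the robot touches nothing.
It fails at once if the flask is pushed more than 30 mm from its place or tipped (distance of flask from where it was at the start of the episode above 0.03 m or angle between flask's own z axis and vertical above 0.4 rad).
It fails at once if the beaker is pushed more than 30 mm from its place or tipped (distance of beaker from where it was at the start of the episode above 0.03 m or angle between beaker's own z axis and vertical above 0.4 rad).
It fails at once if a glass bottle is dropped: in free fall with its underside more than 25 mm above the bench (height (world z) of bottle1_centre above 0.065 m and contact force between bottle1 and anything else below 0.001 N).
It fails at once if a glass bottle is dropped: in free fall with its underside more than 25 mm above the bench (height (world z) of bottle2_centre above 0.065 m and contact force between bottle2 and anything else below 0.001 N).
It also fails if it takes over 128 s, if anything falls off the work surface, if the arm or the gripper's body presses on something with over 40 N, if the wrist force passes 120 N, or if a joint passes its speed limit or range.

ROBOT

A 7-joint arm with a two-finger parallel gripper is mounted at the origin on the work surface. World frame = base frame: x ahead of the robot, y to its left, z up, the work surface at z = 0. Lengths are in mm, angles in rad, forces in N, time in s.
With the tool pointing down it reaches from about 425 to 925 mm from the base axis. Payload 6.8 kg.
Tool frame: the origin (TCP) lies on the front face of the gripper's body, between the roots of the fingers; the fingertips stand 73 mm ahead of it and the grasp point (between the pads) lies 54 mm ahead of it (arm.nose_length is the distance from the TCP to the fingertips, in mm); z points along the fingers, y is the line along which they close (so a half turn about z gives the same grasp; the last joint's range is limited). The gripper opens to 85 mm and grips with 20 to 120 N. Pads are 22 mm wide; open, the fingers measure 114 mm over their backs; the gripper's body (76 mm by 85 mm) begins 54 mm behind the grasp point. The pads swing forward as they close: fully open they stand 13 mm farther back than shut.
Start: joints at [-1.428, 0.477, 0.022, 1.555, -0.011, 1.109, -0.083], TCP at [167.517, 653.899, 303.908] pointing down, gripper open.
Joint ranges: [-2.96, 2.96], [-0.34, 2.1], [-1.41, 1.46], [0.24, 2.44], [-1.37, 4.51], [0.17, 1.92], [-2.96, 2.96]. Speed limits (rad/s): [2.39, 2.39, 3.14, 3.14, 3.14, 3.14, 3.14].

INTERFACE

Orientations are given as a unit quaternion [w, x, y, z].
In Python, from station import arm gives the robot as it stands.
- The arm moves only by the shell command python3 -m pendant 'ROWS' [FORCE]. ROWS is JSON, one flat list of numbers, 7 for each row, row after row: the shift along the tool's x, y, z normalised to -1 to 1, where 1 is 500 mm, then the turn, a rotation vector about the tool's x, y, z normalised to -1 to 1, where 1 is pi/2 rad, then the closure, from 0 (fully open) to 1 (shut). In form: [x, y, z, ax, ay, az, grip, x, y, z, ax, ay, az, grip, ...]. A call has 1 to 20 rows; each row shifts and turns the commanded pose from where the row before left it, along the tool's axes as they then stand; what a row does not reach is not made up. A row lasts 1/8 s, in which the tool goes at most 62.5 mm and 10.7 degrees, less where a joint would pass 70% of its speed; a pose out of reach is approached as far as the arm can. A call with a number of a shift or a turn outside -1 to 1 is refused whole. A call with a gripper value outside its range is refused whole. The fingers move at their own pace and stop on an object; FORCE is the grip in N (left out, the last holds). Time passes only in rows, so rows that do not move let the fingers close. It gives the time, the measured TCP pose, the force, the opening and the grip force at its end, in the units of the state.
- arm.state(): the state, without advancing time (a new reading comes with each control period).
- arm.grab_frame(name): name is "side" or "top" or "wrist"; returns a dict with "image" (400x640x3 uint8, blue, green, red), "mtx" (3x3 intrinsics, pixels), "position" and "rotation" of the camera in the world. Camera axes: x right, y up, looking along -z (the intrinsics and any distortion apply to the point x, -y, -z); pixel columns grow to the right and rows downward; lengths in mm; the calibration is good to about 2 mm. A picture is of the moment at which its call begins. There is no depth.
- arm.finish_job(): hands the job in; it is judged then, once.
The state is a dict: "time_s": time; "joints": joint angles; "joint_vel": joint speeds; "tau": joint torques, N m; "tool_pos": TCP position; "ee_rot": TCP orientation; "ft_force": force on the tool from outside, world axes, zero at the start; "ft_torque": the same for the moment, N m; "width": finger opening in mm; "grip_force": force on a finger pad.
Only numpy, scipy, OpenCV 4.12 (cv2) and the standard library are available. Lean on these libraries where they do the work, as an engineer would, in place of code of your own. Each camera call takes 0.05 s, during which the arm holds its last target. There are 200 camera calls.

## Working session

There is one attempt and no reset: what is moved stays moved. The work goes in short steps, Python scripts to look and compute and a shell command to move; the robot and the scene stay as the last step left them, time stands still between calls to the robot, and variables do not carry over. Pictures are saved under pics/ and viewed, at most 14 in all, crops included, and the job is handed in when it is done.

```bash
ls; mkdir -p pics
python3 - <<'E'
from station import arm
import cv2
for n in("top","side"):
    f=arm.grab_frame(n); cv2.imwrite(f"pics/{n}0.png",f["image"]); print(n,f["mtx"].tolist(),f["position"],f["rotation"],[k for k in f])
s=arm.state();print(s["tool_pos"],s["ee_rot"],s["width"],s["time_s"])
E
```

```text
pics
top [[437.82360536179715, 0.0, 319.6151032698171], [0.0, 437.82360536179715, 204.17781179345184], [0.0, 0.0, 1.0]] [ 350.26465154  -47.46886017 1057.61291143] [ 0.70817163  0.06906819 -0.06098245 -0.70000262] ['image', 'mtx', 'position', 'rotation']
side [[403.3060102105698, 0.0, 317.0979943425985], [0.0, 403.3060102105698, 197.59705524049912], [0.0, 0.0, 1.0]] [379.89293769 626.5702607  802.2567251 ] [-0.12118391 -0.03887182  0.35290292  0.92696438] ['image', 'mtx', 'position', 'rotation']
[167.42268375 653.49106948 303.03665608] [-4.86990627e-05  1.25063741e-01  9.92148373e-01 -8.15142769e-04] 85.56816086596918 0.1
```

View pics/top0.png

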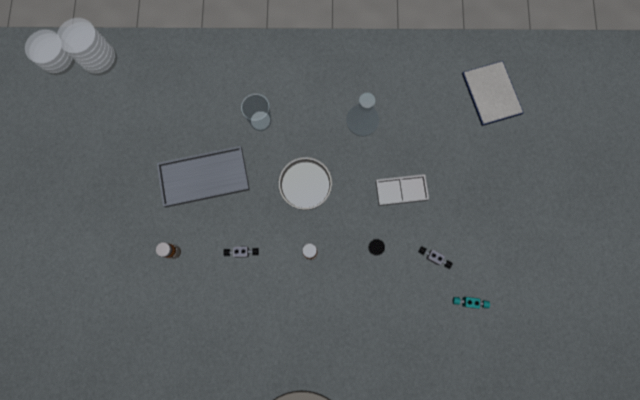

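View pics/side0.png

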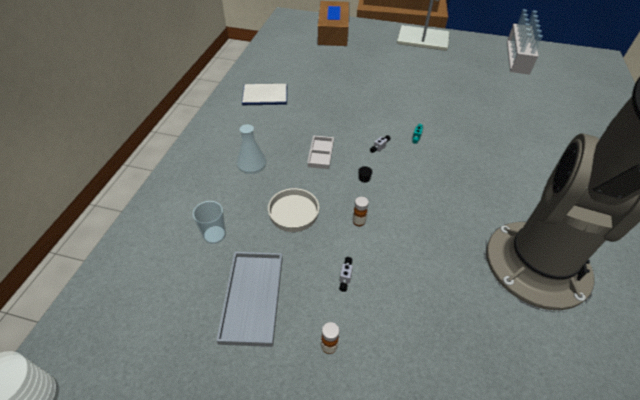

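The top view shows the bottle caps at about (163,249) and (309,250), and the stopper at (377,246). Clamp 1 is at (240,252) and clamp 2 at (436,258). The tray is at (204,177), the dish at (305,184) and the rack at (402,190). The turquoise decoy is at (472,302). I'll convert these pixels to positions.

```bash
cat > h.py <<'E'
import numpy as np, cv2
from station import arm
from scipy.spatial.transform import Rotation as R
def rot(q): q=np.array(q); return R.from_quat(q[[1,2,3,0]]) if q.shape==(4,) else R.from_matrix(q)
def back(f,uv,z):
    d=np.array([*np.linalg.solve(f["mtx"],[uv[0],uv[1],1])])*[1,-1,-1]
    d=rot(f["rotation"]).apply(d); p=np.array(f["position"]); return p+d*(z-p[2])/d[2]
def proj(f,P):
    c=rot(f["rotation"]).inv().apply(np.array(P)-f["position"])*[1,-1,-1]; u=f["mtx"]@c; return u[:2]/u[2]
def delta(p,tip=None):
    "world TCP target -> rows' total in tool units (x500mm)"
    s=arm.state(); return rot(s["ee_rot"]).inv().apply(np.array(p)-s["tool_pos"])/500
E
python3 - <<'E'
from h import *
np.set_printoptions(precision=1,suppress=True)
f=arm.grab_frame("top");s=arm.grab_frame("side");im=f["image"]
cv2.imwrite("pics/topc.png",cv2.resize(im[140:280,140:460],None,fx=2.5,fy=2.5,interpolation=2))
for n,uv,z in [("b1",(163,249),80),("b2",(309,250),80),("stop",(377,246),30),("c1",(240,252),30),("c1k",(226,252),20),("c1k",(256,252),20),("c2",(436,258),30),("c2k",(422,250),20),("c2k",(449,265),20),
 ("t",(158,163),20),("t",(242,149),20),("t",(249,188),20),("t",(165,206),20),("r",(376,180),18),("r",(426,175),18),("r",(429,200),18),("r",(379,206),18),("dish",(305,184),25),("decoy",(472,302),30),("fl",(362,122),0),("bk",(260,122),0)]:
    p=back(f,uv,z); print(n,p,"side px",proj(s,p))
st=arm.state();print(rot(st["ee_rot"]).as_matrix(),st["time_s"])
E
```

```text
b1 [426.6 314.   80. ] side px [330.  329.3]
b2 [428.2 -12.7  80. ] side px [361.1 201.2]
stop [ 443.4 -170.1   30. ] side px [364.3 170.2]
c1 [425.6 150.8  30. ] side px [346.6 270.1]
c1k [426.  185.9  20. ] side px [342.9 286. ]
c1k [426.8 114.8  20. ] side px [349.1 259.1]
c2 [ 417.1 -307.    30. ] side px [381.4 140.3]
c2k [ 436.1 -277.2   20. ] side px [372.9 148.2]
c2k [ 401.8 -339.3   20. ] side px [387.6 137. ]
t [642.4 365.1  20. ] side px [216.3 339. ]
t [680.3 159.4  20. ] side px [237.9 250.7]
t [581.7 137.9  20. ] side px [281.4 252.5]
t [535.  339.5  20. ] side px [272.3 340.4]
r [ 605.3 -171.    18. ] side px [307.3 162.3]
r [ 619.  -292.9   18. ] side px [313.7 134.6]
r [ 556.9 -298.2   18. ] side px [334.2 137.1]
r [ 540.9 -177.5   18. ] side px [330.1 165. ]
dish [591.9   1.6  25. ] side px [294.1 206.8]
decoy [ 318.1 -385.4   30. ] side px [417.7 129.7]
fl [ 761.  -139.2    0. ] side px [251.9 164.3]
bk [758.8 120.6   0. ] side px [214.9 235.5]
[[-1.   0.2 -0. ]
 [ 0.2  1.  -0. ]
 [-0.  -0.  -1. ]] 0.2
```

View pics/topc.png

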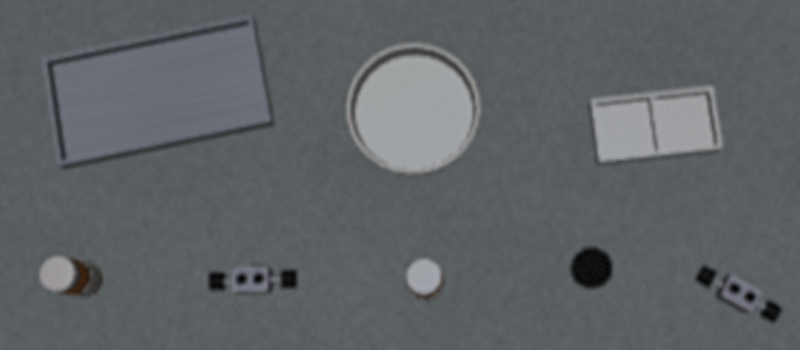

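All the sizes and separations match the known dimensions, and the reprojections agree with the side view. I'll turn the tool so its y axis lies along world x and its x axis along world y, then go above clamp 1.

```bash
python3 -m pendant '[0,0,0,0,0,0.105,0, 0,0,0,0,0,0.105,0, 0,0,0,0,0,0.105,0, 0,0,0,0,0,0.105,0, 0,0,0,0,0,0.105,0, 0,0,0,0,0,0.105,0, 0,0,0,0,0,0.105,0, 0,0,0,0,0,0.105,0, -0.084,0.043,0.017,0,0,0,0, -0.084,0.043,0.017,0,0,0,0, -0.084,0.043,0.017,0,0,0,0, -0.084,0.043,0.017,0,0,0,0, -0.084,0.043,0.017,0,0,0,0, -0.084,0.043,0.017,0,0,0,0, -0.084,0.043,0.017,0,0,0,0, -0.084,0.043,0.017,0,0,0,0, -0.084,0.043,0.017,0,0,0,0, -0.084,0.043,0.017,0,0,0,0, -0.084,0.043,0.017,0,0,0,0, -0.084,0.043,0.017,0,0,0,0]' 40
python3 - <<'E'
from h import *
np.set_printoptions(precision=3,suppress=True)
f=arm.grab_frame("top")
for n,u,z in [("tray",(203.2,176.8),20),("traydir",(158,164),20),("traydir",(240.8,147.2),20),("traydir",(249.2,189.6),20),("traydir",(164.8,206.4),20),("rack",(402.2,189.6),18),("r",(376,179.6),18),("r",(425.2,174.4),18),("r",(428.8,199.6),18),("r",(379.6,204.8),18),("b1",(163.2,249.6),80),("b2",(309.6,250.4),80),("st",(376.4,247.2),30),("c1",(240.8,251.6),30),("c2",(436,256.8),30),("k",(226.8,252.4),20),("k",(255.6,251.6),20),("k2",(422.4,250.4),20),("k2",(448.4,264.4),20)]: print(n,back(f,u,z))
s=arm.state();print(s["joints"],s["tool_pos"]);print(rot(s["ee_rot"]).as_matrix())
w=arm.grab_frame("wrist");cv2.imwrite("pics/w1.png",w["image"]);print(proj(w,(426,150,30)),w["position"])
E
```

```text
time_s: 2.7
tool_pos: [426.3, 148.8, 201.8]
ee_rot: [-0.0, 0.707, 0.707, 0.0]
ft_force: [0.2, 0.8, -0.3]
width: 85.1
grip_force: 0.0
tray [608.591 251.301  20.   ]
traydir [639.902 364.916  20.   ]
traydir [684.895 162.586  20.   ]
traydir [577.712 137.235  20.   ]
traydir [534.055 339.876  20.   ]
rack [ 581.97  -234.183   18.   ]
r [ 606.274 -170.989   18.   ]
r [ 620.522 -291.03    18.   ]
r [ 557.914 -297.723   18.   ]
r [ 543.883 -178.971   18.   ]
b1 [425.273 313.452  80.   ]
b2 [427.333 -14.089  80.   ]
st [ 440.585 -168.707   30.   ]
c1 [426.574 148.924  30.   ]
c2 [ 419.863 -307.077   30.   ]
k [425.038 183.956  20.   ]
k [427.729 115.744  20.   ]
k2 [ 435.187 -278.154   20.   ]
k2 [ 403.156 -337.945   20.   ]
[-0.893  0.274  0.504  2.196 -0.196  0.714 -0.262] [428.178 142.73  201.292]
[[ 0.006  1.     0.001]
 [ 1.    -0.006 -0.003]
 [-0.003  0.001 -1.   ]]
[321.584 190.656] [428.835 210.798 271.472]
```

View pics/w1.png

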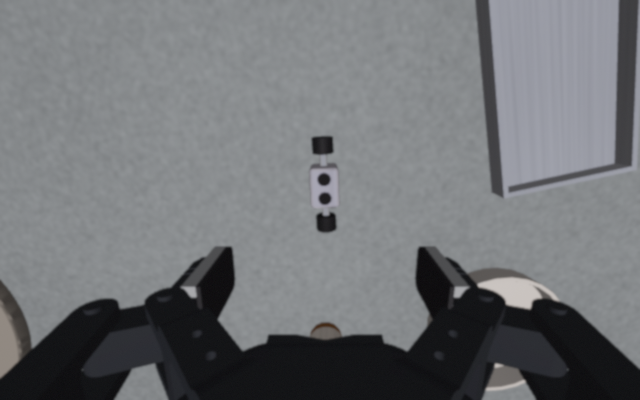

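```bash
cat > g.py <<'E'
import sys
from h import *
np.set_printoptions(precision=3,suppress=True)
# usage: g.py x y z [u v zpix]
a=list(map(float,sys.argv[1:]))
if len(a)>3:
    w=arm.grab_frame("wrist"); p=back(w,a[3:5],a[5]); print("pix->",p)
s=arm.state();m=rot(s["ee_rot"]).as_matrix()
print("pos",s["tool_pos"],"yaw",np.degrees(np.arctan2(-m[0,0],m[1,0])),"w",s["width"],"t",s["time_s"],"F",s["ft_force"],"d",delta(a[:3]))
E
python3 g.py 426 150 77 324 185 30
```

```text
pix-> [426.724 157.234  30.   ]
pos [426.331 147.648 201.673] yaw -0.27618143586998056 w 85.1455180042202 t 2.85 F [-0.171  0.602 -0.205] d [ 0.005 -0.001  0.249]
```

```bash
python3 -m pendant '[0.003,0,0.05,0,0,-0.025,0, 0,0,0.05,0,0,0,0, 0,0,0.05,0,0,0,0, 0,0,0.04,0,0,0,0, 0,0,0.03,0,0,0,0, 0,0,0.029,0,0,0,0, 0,0,0,0,0,0,0, 0,0,0,0,0,0,1, 0,0,0,0,0,0,1, 0,0,0,0,0,0,1, 0,0,0,0,0,0,1, 0,0,0,0,0,0,1, 0,0,0,0,0,0,1, 0,0,0,0,0,0,1, 0,0,0,0,0,0,1]' 60; python3 g.py 426 150 160
```

```text
time_s: 4.72
tool_pos: [426.2, 151.7, 78.0]
ee_rot: [0.0, 0.693, 0.721, 0.001]
ft_force: [-0.9, -1.3, 6.9]
width: 23.1
grip_force: 59.1
pos [426.187 151.674  77.967] yaw 2.2677039476837613 w 23.12239519385914 t 4.725 F [-0.862 -1.255  6.872] d [-0.003 -0.    -0.164]
```

```bash
python3 -m pendant '[0,0,-0.05,0,0,0,1, 0,0,-0.06,0,0,0,1, 0,0,-0.055,0,0,0,1, 0,0,0,0,0,-0.058,1, 0,0,0,0,0,-0.057,1, 0.031,0.057,0,0,0,0,1, 0.031,0.057,0,0,0,0,1, 0.031,0.057,0,0,0,0,1, 0.031,0.057,0,0,0,0,1, 0.031,0.057,0,0,0,0,1, 0.031,0.057,0,0,0,0,1, 0.029,0.058,0,0,0,0,1, 0,0,0,0,0,0,1, 0,0,0,0,0,0,1]' 60; python3 g.py 598 300 83
```

```text
time_s: 6.48
tool_pos: [596.7, 299.4, 159.3]
ee_rot: [-0.0, 0.625, 0.781, -0.001]
ft_force: [0.2, 0.2, -1.7]
width: 23.0
grip_force: 59.4
pos [596.651 299.403 159.299] yaw 12.61288500017913 w 23.029054185318124 t 6.475 F [ 0.24   0.234 -1.683] d [0.001 0.003 0.153]
```

```bash
python3 -m pendant '[0,0.003,0.04,0,0,0,1, 0,0,0.04,0,0,0,1, 0,0,0.035,0,0,0,1, 0,0,0.02,0,0,0,1, 0,0,0.01,0,0,0,1, 0,0,0.008,0,0,0,1, 0,0,0,0,0,0,1, 0,0,0,0,0,0,0.45, 0,0,0,0,0,0,0.45, 0,0,0,0,0,0,0.45, 0,0,-0.04,0,0,0,0.45, 0,0,-0.06,0,0,0,0.45, 0,0,-0.08,0,0,0,0.45, 0,0,-0.06,0,0,0,0.45, 0,0,0,0,0,0,0.45]' 60; python3 g.py 425.3 313.5 200;python3 - <<'E'
from h import *
w=arm.grab_frame("wrist");cv2.imwrite("pics/w2.png",w["image"])
print(proj(w,(598,300,34)), proj(w,(425.3,313.5,80)))
E
```

```text
time_s: 8.35
tool_pos: [600.6, 301.0, 207.8]
ee_rot: [0.001, 0.625, 0.78, 0.003]
ft_force: [-0.5, -0.2, 0.1]
width: 46.8
grip_force: 0.0
pos [600.646 300.997 207.84 ] yaw 12.609528030179643 w 46.823795441692184 t 8.35 F [-0.529 -0.241  0.096] d [ 0.101 -0.337  0.014]
[319.80473816 199.76475418] [ 60.37770167 142.79540013]
```

View pics/w2.png

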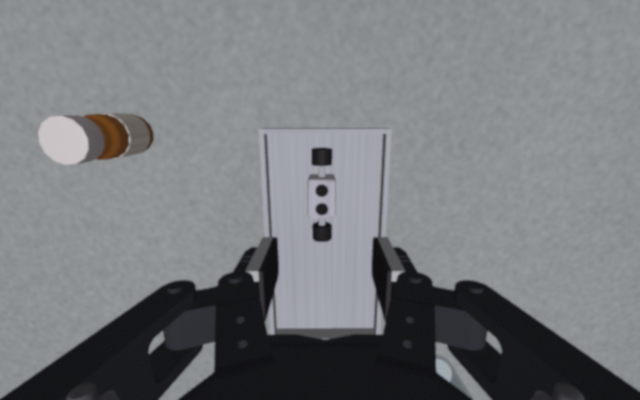

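Clamp 1 lies on the tray floor at (321,200) px. Bottle 1's cap is at (65,139), about 2 mm from where I predicted it. Next is bottle 1.

```bash
python3 -m pendant '[0.02,-0.067,0,0,0,0,0.2, 0.02,-0.067,0,0,0,0,0, 0.02,-0.067,0,0,0,0,0, 0.02,-0.067,0,0,0,0,0, 0.022,-0.066,0,0,0,0,0, 0,0,0,0,0,0,0, 0,0,0,0,0,0,0]'; python3 g.py 427 314.5 102;python3 - <<'E'
from h import *
w=arm.grab_frame("wrist");cv2.imwrite("pics/w3.png",w["image"])
print(proj(w,(427,314.5,80)))
E
```

```text
time_s: 9.28
tool_pos: [425.1, 313.6, 203.3]
ee_rot: [0.0, 0.625, 0.781, -0.0]
ft_force: [0.3, 0.6, 0.1]
width: 85.9
grip_force: 0.0
pos [425.088 313.639 203.3  ] yaw 12.632428287398895 w 85.92410483987925 t 9.275 F [0.271 0.604 0.15 ] d [0.001 0.004 0.203]
[327.40914415 218.27690793]
```

View pics/w3.png

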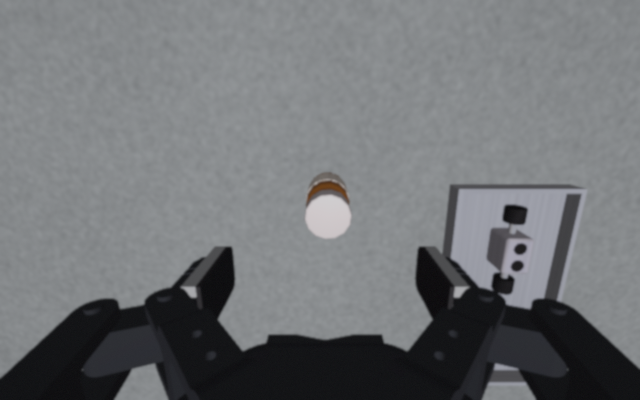

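The cap is at (328,216) against a prediction of (327,218), so I'll go down and grip.

```bash
python3 -m pendant '[0.001,0.004,0.05,0,0,0,0, 0,0,0.05,0,0,0,0, 0,0,0.04,0,0,0,0, 0,0,0.035,0,0,0,0, 0,0,0.02,0,0,0,0, 0,0,0.008,0,0,0,0, 0,0,0,0,0,0,1, 0,0,0,0,0,0,1, 0,0,0,0,0,0,1, 0,0,0,0,0,0,1, 0,0,0,0,0,0,1, 0,0,0,0,0,0,1, 0,0,0,0,0,0,1]' 40; python3 g.py 427 314.5 170
```

```text
time_s: 10.95
tool_pos: [426.9, 315.0, 102.6]
ee_rot: [-0.0, 0.625, 0.781, 0.001]
ft_force: [-0.1, -0.5, 6.1]
width: 32.5
grip_force: 39.7
pos [426.935 314.952 102.617] yaw 12.62691295360126 w 32.517340877143106 t 10.95 F [-0.148 -0.5    6.08 ] d [-0.001  0.    -0.135]
```

```bash
python3 -m pendant '[0,0,-0.03,0,0,0,1, 0,0,-0.06,0,0,0,1, 0,0,-0.06,0,0,0.033,1, 0,0,0,0,0,0.033,1, -0.04,0.007,0,0,0,0,1, -0.08,0.0135,0,0,0,0,1, -0.08,0.0135,0,0,0,0,1, -0.08,0.0135,0,0,0,0,1, -0.08,0.0135,0,0,0,0,1, -0.08,0.0135,0,0,0,0,1, -0.08,0.0135,0,0,0,0,1, -0.08,0.0135,0,0,0,0,1, -0.08,0.0135,0,0,0,0,1, -0.08,0.0135,0,0,0,0,1, -0.08,0.0135,0,0,0,0,1, -0.08,0.0135,0,0,0,0,1, -0.08,0.0135,0,0,0,0,1, -0.08,0.0135,0,0,0,0,1, -0.04,0.007,0,0,0,0,1, 0,0,0,0,0,0,1]'; python3 -m pendant '[0,0,0,0,0,0,1, 0,0,0,0,0,0,1]' >/dev/null; python3 g.py 578.7 -205.9 107;python3 - <<'E'
from h import *
w=arm.grab_frame("wrist");cv2.imwrite("pics/w4.png",w["image"])
a=np.array((582.1,-234.7,18));u=np.array((-.1167,.9932,0));v=np.array((.9932,.1167,0))
for i,j in((31,60),(31,-60),(-31,-60),(-31,60),(0,0)): print(proj(w,a+i*v+j*u))
E
```

```text
time_s: 13.45
tool_pos: [585.1, -232.3, 176.7]
ee_rot: [-0.0, 0.666, 0.746, -0.0]
ft_force: [-0.6, 0.9, -1.6]
width: 32.2
grip_force: 40.1
pos [ 585.953 -228.567  176.72 ] yaw 6.828013449185082 w 32.32167522629613 t 13.7 F [-0.521  0.15  -1.003] d [ 0.047 -0.009  0.14 ]
[360.6516296  133.75755458]
[355.79682898 279.08757139]
[282.24559358 278.85757186]
[276.6433335  133.52081919]
[318.84346348 211.12871036]
```

View pics/w4.png

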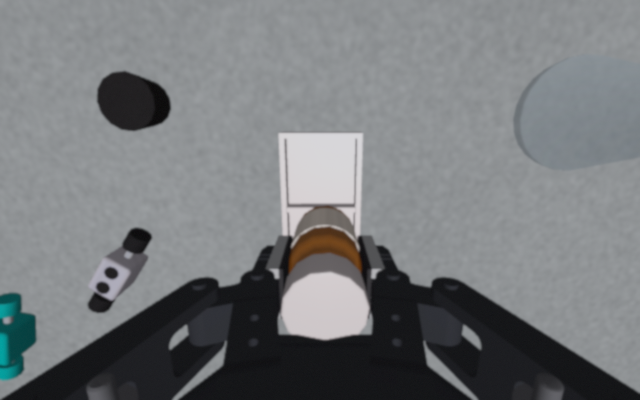

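The rack outline matches the prediction to about 1.5 mm: rim corners at (279,133) and (362,133), partition at v≈205. I'll correct the position and then lower.

```bash
python3 -m pendant '[0.024,-0.003,0,0,0,0,1, 0.023,-0.003,0,0,0,0,1, 0,0,0.03,0,0,0,1, 0,0,0.05,0,0,0,1, 0,0,0,0,0,0,1, 0,0,0,0,0,0,1, 0,0,0,0,0,0,1]'; python3 g.py 580 -205.9 107
```

```text
time_s: 14.62
tool_pos: [580.7, -207.9, 137.7]
ee_rot: [0.001, 0.665, 0.747, 0.0]
ft_force: [-0.2, 0.7, -1.3]
width: 32.3
grip_force: 40.1
pos [ 580.694 -207.916  137.674] yaw 6.66996720701055 w 32.25817412043617 t 14.625 F [-0.192  0.656 -1.291] d [ 0.004 -0.001  0.061]
```

```bash
python3 -m pendant '[0.003,-0.001,0.02,0,0,0,1, 0,0,0.02,0,0,0,1, 0,0,0.01,0,0,0,1, 0,0,0.006,0,0,0,1, 0,0,0.004,0,0,0,1, 0,0,0.003,0,0,0,1, 0,0,0,0,0,0,1, 0,0,0,0,0,0,1]'; python3 g.py 580 -205.9 106.6
```

```text
time_s: 15.62
tool_pos: [579.6, -206.3, 106.6]
ee_rot: [0.0, 0.665, 0.747, 0.0]
ft_force: [-3.3, 1.4, 9.2]
width: 31.8
grip_force: 41.1
pos [ 579.623 -206.294  106.632] yaw 6.671029976446225 w 31.828309076826393 t 15.625 F [-3.327  1.358  9.236] d [0.001 0.001 0.   ]
```

```bash
python3 -m pendant '[0,0,0,0,0,0,0.3, 0,0,0,0,0,0,0.3, 0,0,0,0,0,0,0.3, 0,0,-0.03,0,0,0,0.3, 0,0,-0.05,0,0,0,0.3, 0,0,-0.06,0,0,0,0.3, 0,0,-0.06,0,0,0,0.3, 0.0215,-0.054,0,0,0,0,0, 0.0215,-0.054,0,0,0,0,0, 0.0215,-0.054,0,0,0,0,0, 0.0215,-0.054,0,0,0,0,0, 0.0215,-0.053,0,0,0,0,0, 0,0,0,0,0,0,0, 0,0,0,0,0,0,0]'; python3 g.py 440.6 -168.7 78;python3 - <<'E'
from h import *
w=arm.grab_frame("wrist");cv2.imwrite("pics/w5.png",w["image"])
print(proj(w,(440.6,-168.7,30)),proj(w,(580,-205.9,84)))
E
```

```text
time_s: 17.38
tool_pos: [440.7, -168.5, 206.2]
ee_rot: [0.001, 0.665, 0.747, 0.001]
ft_force: [1.0, 0.6, -0.9]
width: 85.4
grip_force: 0.0
pos [ 440.735 -168.536  206.228] yaw 6.703168285646927 w 85.4182721322831 t 17.375 F [ 0.968  0.602 -0.861] d [-0.    -0.001  0.256]
[323.94579589 198.18784159] [510.85944553 289.75813729]
```

View pics/w5.png

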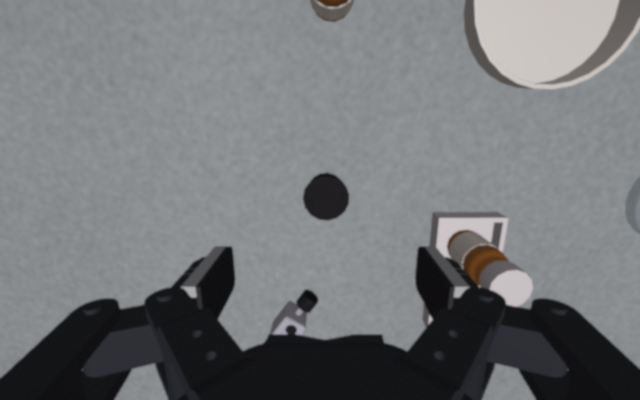

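The stopper is at (326,196), as predicted, and bottle 1 stands in its bay with the cap at (509,286). I'll go down onto the stopper.

```bash
python3 -m pendant '[0,0,0.05,0,0,0,0, 0,0,0.06,0,0,0,0, 0,0,0.06,0,0,0,0, 0,0,0.05,0,0,0,0, 0,0,0.025,0,0,0,0, 0,0,0.011,0,0,0,0, 0,0,0,0,0,0,1, 0,0,0,0,0,0,1, 0,0,0,0,0,0,1, 0,0,0,0,0,0,1, 0,0,0,0,0,0,1, 0,0,0,0,0,0,1, 0,0,-0.03,0,0,0,1, 0,0,-0.05,0,0,0,1, 0,0,-0.06,0,0,0,1, 0,0,0,0,0,0,1]' 40; python3 g.py 592 1.6 150
```

```text
time_s: 19.42
tool_pos: [441.0, -168.7, 149.9]
ee_rot: [0.002, 0.665, 0.747, 0.001]
ft_force: [-0.4, 1.1, 0.2]
width: 37.2
grip_force: 40.1
pos [ 440.983 -168.663  149.853] yaw 6.688649945894774 w 37.16684448009905 t 19.425 F [-0.419  1.092  0.189] d [0.303 0.34  0.001]
```

```bash
python3 -m pendant '[0.038,0.0425,0,0,0,0,1, 0.038,0.0425,0,0,0,0,1, 0.038,0.0425,0,0,0,0,1, 0.038,0.0425,0,0,0,0,1, 0.038,0.0425,0,0,0,0,1, 0.038,0.0425,0,0,0,0,1, 0.038,0.0425,0,0,0,0,1, 0.037,0.0425,0,0,0,0,1, 0,0,0,0,0,0,1, 0,0,0.04,0,0,0,1, 0,0,0.04,0,0,0,1, 0,0,0.03,0,0,0,1, 0,0,0.015,0,0,0,1, 0,0,0.008,0,0,0,1, 0,0,0,0,0,0,1, 0,0,0,0,0,0,1]'; python3 g.py 592 1.6 83
```

```text
time_s: 21.42
tool_pos: [590.1, 1.4, 82.3]
ee_rot: [-0.001, 0.665, 0.747, -0.0]
ft_force: [-7.5, 0.8, 17.0]
width: 37.5
grip_force: 41.5
pos [590.133   1.37   82.286] yaw 6.640877561824896 w 37.48702546554095 t 21.425 F [-7.469  0.823 16.995] d [ 0.     0.004 -0.001]
```

```bash
python3 -m pendant '[0,0,0,0,0,0,0.3, 0,0,0,0,0,0,0.3, 0,0,0,0,0,0,0.3, 0,0,-0.03,0,0,0,0.3, 0,0,-0.05,0,0,0,0.3, 0,0,-0.06,0,0,0,0.3, 0,0,-0.06,0,0,0,0.3, 0,0,-0.045,0,0,0,0.3, 0.001,-0.055,0,0,0,0,0, 0.001,-0.055,0,0,0,0,0, 0.001,-0.055,0,0,0,0,0, 0.001,-0.055,0,0,0,0,0, 0.001,-0.055,0,0,0,0,0, 0.002,-0.052,0,0,0,0,0, 0,0,0,0,0,0,0, 0,0,0,0,0,0,0]'; python3 g.py 427.3 -14.1 102;python3 - <<'E'
from h import *
w=arm.grab_frame("wrist");cv2.imwrite("pics/w6.png",w["image"])
print(proj(w,(427.3,-14.1,80)),proj(w,(592,1.6,34)),arm.state()["joints"])
E
```

```text
time_s: 23.42
tool_pos: [429.3, -13.5, 204.1]
ee_rot: [0.001, 0.665, 0.747, 0.001]
ft_force: [-0.3, -0.3, 0.7]
width: 85.1
grip_force: 0.0
pos [429.295 -13.471 204.149] yaw 6.6955278999682335 w 85.08032292029552 t 23.425 F [-0.338 -0.338  0.657] d [-0.001 -0.005  0.204]
[321.00148605 219.1763785 ] [521.89925574 204.858683  ] [-0.60324933  0.23640556  0.56240718  2.24296885 -0.19403948  0.70493793
  0.21180863]
```

View pics/w6.png

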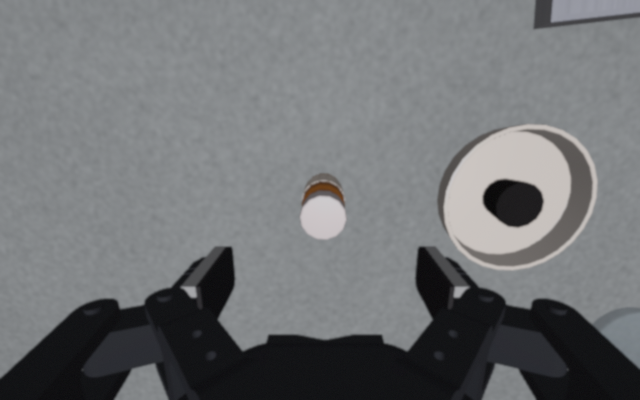

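The cap is at (323,216), matching the prediction, and the stopper stands centred in the dish at (517,202). I'll grip bottle 2.

```bash
python3 -m pendant '[0,-0.003,0.05,0,0,0,0, 0,0,0.05,0,0,0,0, 0,0,0.04,0,0,0,0, 0,0,0.035,0,0,0,0, 0,0,0.02,0,0,0,0, 0,0,0.008,0,0,0,0, 0,0,0,0,0,0,1, 0,0,0,0,0,0,1, 0,0,0,0,0,0,1, 0,0,0,0,0,0,1, 0,0,0,0,0,0,1, 0,0,0,0,0,0,1, 0,0,0,0,0,0,1]' 40; python3 g.py 587 -263.5 230
```

```text
time_s: 25.1
tool_pos: [427.1, -13.7, 102.5]
ee_rot: [0.0, 0.665, 0.747, 0.001]
ft_force: [0.0, -0.4, 5.1]
width: 33.2
grip_force: 39.2
pos [427.137 -13.735 102.487] yaw 6.691001716971757 w 33.20623170669918 t 25.1 F [ 0.011 -0.359  5.064] d [-0.533  0.26  -0.255]
```

```bash
python3 -m pendant '[0,0,-0.035,0,0,0,1, 0,0,-0.055,0,0,0,1, 0,0,-0.055,0,0,0,1, 0,0,-0.055,0,0,0,1, 0,0,-0.055,0,0,0,1, -0.054,0.026,0,0,0,0,1, -0.054,0.026,0,0,0,0,1, -0.054,0.026,0,0,0,0,1, -0.054,0.026,0,0,0,0,1, -0.054,0.026,0,0,0,0,1, -0.054,0.026,0,0,0,0,1, -0.054,0.026,0,0,0,0,1, -0.054,0.026,0,0,0,0,1, -0.054,0.026,0,0,0,0,1, -0.047,0.026,0,0,0,0,1, 0,0,0,0,0,0,1, 0,0,0,0,0,0,1, 0,0,0,0,0,0,1]'; python3 g.py 587 -263.5 107
```

```text
time_s: 27.35
tool_pos: [586.5, -262.2, 229.3]
ee_rot: [-0.001, 0.664, 0.747, 0.0]
ft_force: [0.7, 0.2, -1.1]
width: 32.7
grip_force: 40.2
pos [ 586.458 -262.247  229.28 ] yaw 6.744649264565857 w 32.699470366905196 t 27.35 F [ 0.685  0.163 -1.147] d [-0.003  0.001  0.245]
```

```bash
python3 -m pendant '[-0.003,0.001,0.035,0,0,0,1, 0,0,0.05,0,0,0,1, 0,0,0.05,0,0,0,1, 0,0,0.05,0,0,0,1, 0,0,0.025,0,0,0,1, 0,0,0.015,0,0,0,1, 0,0,0.008,0,0,0,1, 0,0,0.006,0,0,0,1, 0,0,0.004,0,0,0,1, 0,0,0.002,0,0,0,1, 0,0,0,0,0,0,1, 0,0,0,0,0,0,1]'; python3 g.py 587 -263.5 106.5
```

```text
time_s: 28.85
tool_pos: [587.5, -264.8, 107.0]
ee_rot: [0.0, 0.665, 0.747, 0.0]
ft_force: [0.4, -0.6, -1.2]
width: 32.3
grip_force: 40.2
pos [ 587.548 -264.834  107.02 ] yaw 6.690720301515645 w 32.297960082619454 t 28.85 F [ 0.424 -0.586 -1.235] d [ 0.003 -0.001  0.001]
```

```bash
python3 -m pendant '[0,0,0.002,0,0,0,1, 0,0,0,0,0,0,1, 0,0,0,0,0,0,0.3, 0,0,0,0,0,0,0.3, 0,0,0,0,0,0,0.3, 0,0,-0.03,0,0,0,0.3, 0,0,-0.05,0,0,0,0.3, 0,0,-0.06,0,0,0,0.3, 0,0,-0.06,0,0,0,0.3, -0.008,-0.057,0,0,0,0,0, -0.008,-0.057,0,0,0,0,0, -0.008,-0.057,0,0,0,0,0, -0.008,-0.057,0,0,0,0,0, -0.007,-0.057,0,0,0,0,0, -0.006,-0.058,0,0,0,0,0, 0,0,0,0,0,0.097,0, 0,0,0,0,0,0.097,0, 0,0,0,0,0,0.097,0, 0,0,0,0,0,0.096,0, 0,0,0,0,0,0,0]'; python3 -m pendant '[0,0,0,0,0,0,0, 0,0,0,0,0,0,0]'>/dev/null; python3 g.py 419.7 -307.3 77;python3 - <<'E'
from h import *
w=arm.grab_frame("wrist");cv2.imwrite("pics/w7.png",w["image"])
print(proj(w,(419.7,-307.3,30)),proj(w,(587,-264,84)))
E
```

```text
time_s: 31.35
tool_pos: [419.9, -307.2, 206.6]
ee_rot: [0.0, 0.857, 0.515, 0.0]
ft_force: [-1.3, 0.8, -0.0]
width: 85.4
grip_force: 0.0
pos [ 419.775 -307.172  206.113] yaw -28.055499048472857 w 85.1430996679211 t 31.6 F [-0.705  0.49   0.036] d [-0.    -0.     0.258]
[324.65887545 198.39986427] [549.21298836  25.14349421]
```

View pics/w7.png

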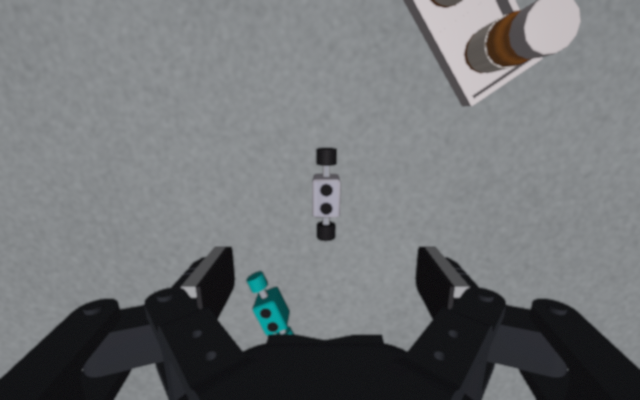

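Clamp 2 is centred and aligned at (326,195), and the turquoise look-alike is clear of the fingers. Bottle 2 stands in its bay. I'll go down and grip clamp 2.

```bash
python3 -m pendant '[0,0,0.05,0,0,0,0, 0,0,0.06,0,0,0,0, 0,0,0.06,0,0,0,0, 0,0,0.05,0,0,0,0, 0,0,0.025,0,0,0,0, 0,0,0.012,0,0,0,0, 0,0,0,0,0,0,1, 0,0,0,0,0,0,1, 0,0,0,0,0,0,1, 0,0,0,0,0,0,1, 0,0,0,0,0,0,1, 0,0,0,0,0,0,1, 0,0,0,0,0,0,1, 0,0,0,0,0,0,1]' 60; python3 g.py 480 0 200
```

```text
time_s: 33.4
tool_pos: [420.2, -307.3, 78.1]
ee_rot: [0.0, 0.858, 0.514, 0.0]
ft_force: [-1.6, 0.6, 5.2]
width: 22.7
grip_force: 59.0
pos [ 420.18  -307.287   78.086] yaw -28.131911126630907 w 22.742790433184457 t 33.4 F [-1.575  0.554  5.189] d [ 0.598 -0.184 -0.244]
```

```bash
python3 -m pendant '[0,0,-0.05,0,0,0,1, 0,0,-0.07,0,0,0,1, 0,0,-0.07,0,0,-0.09,1, 0,0,-0.054,0,0,-0.09,1, 0,0,0,0,0,-0.09,1, 0,0,0,0,0,-0.09,1, 0,0,0,0,0,-0.0925,1, 0.07,0.047,0,0,0,0,1, 0.07,0.047,0,0,0,0,1, 0.07,0.047,0,0,0,0,1, 0.07,0.047,0,0,0,0,1, 0.07,0.047,0,0,0,0,1, 0.07,0.047,0,0,0,0,1, 0.07,0.047,0,0,0,0,1, 0.07,0.047,0,0,0,0,1, 0.07,0.047,0,0,0,0,1, 0.07,0.047,0,0,0,0,1, 0.07,0.047,0,0,0,0,1, 0.07,0.047,0,0,0,0,1, 0.06,0.047,0,0,0,0,1]'; python3 -m pendant '[0,0,0,0,0,0,1, 0,0,0,0,0,0,1, 0,0,0,0,0,0,1]'; python3 g.py 620 202 83
```

```text
time_s: 35.9
tool_pos: [619.8, 200.4, 199.2]
ee_rot: [-0.0, 0.625, 0.781, -0.0]
ft_force: [-0.4, 0.0, -1.5]
width: 23.2
grip_force: 59.1
time_s: 36.28
tool_pos: [619.6, 197.0, 199.4]
ee_rot: [0.0, 0.626, 0.78, -0.0]
ft_force: [-0.8, -0.3, -2.1]
width: 23.3
grip_force: 59.2
pos [619.575 196.983 199.433] yaw 12.469721782895725 w 23.281778548366326 t 36.275 F [-0.838 -0.28  -2.118] d [0.01  0.003 0.233]
```

```bash
python3 -m pendant '[0.006,0.001,0.05,0,0,0,1, 0,0,0.06,0,0,0,1, 0,0,0.05,0,0,0,1, 0,0,0,0,0,0,1, 0,0,0,0,0,0,1]'; python3 g.py 620 202 83
```

```text
time_s: 36.9
tool_pos: [620.3, 201.1, 120.5]
ee_rot: [0.0, 0.626, 0.78, 0.001]
ft_force: [-0.2, -0.2, -1.0]
width: 22.8
grip_force: 59.2
pos [620.339 201.067 120.523] yaw 12.526673494375018 w 22.803978805499447 t 36.9 F [-0.22  -0.179 -1.014] d [ 0.002 -0.     0.075]
```

Now I'll lower clamp 2, release it, and raise the arm clear along the tray side for a final look.

```bash
python3 -m pendant '[0.002,0,0.03,0,0,0,1, 0,0,0.025,0,0,0,1, 0,0,0.012,0,0,0,1, 0,0,0.008,0,0,0,1, 0,0,0,0,0,0,1, 0,0,0,0,0,0,0.45, 0,0,0,0,0,0,0.45, 0,0,0,0,0,0,0.45, 0,0,-0.04,0,0,0,0.45, 0,0,-0.06,0,0,0,0.45, 0,0,-0.08,0,0,0,0.45, 0,0,-0.08,0,0,0,0.45, 0,0,-0.1,0,0,0,0.45, 0.1,-0.05,0,0,0,0,0.45, 0.1,-0.05,0,0,0,0,0.45, 0.1,-0.05,0,0,0,0,0.45, 0.1,-0.05,0,0,0,0,0.45, 0.1,-0.05,0,0,0,0,0.45, 0,0,0,0,0,0,0.45]'
python3 - <<'E'
from h import *
f=arm.grab_frame("top");cv2.imwrite("pics/end.png",cv2.resize(f["image"][60:300,140:460],None,fx=2.5,fy=2.5,interpolation=2))
print(arm.state()["tool_pos"])
for n,p in [("b1",(580,-206,84)),("b2",(587,-264,84)),("st",(591,1.5,34)),("c1",(598,300,34)),("c2",(620,202,34))]: print(n,(proj(f,p)-[140,60])*2.5)
E
```

```text
time_s: 39.28
tool_pos: [438.9, 424.5, 262.9]
ee_rot: [-0.001, 0.622, 0.783, 0.001]
ft_force: [0.3, -0.5, 0.7]
width: 47.1
grip_force: 0.0
[441.24038037 421.60211613 262.98420082]
b1 [637.22868357 310.15849755]
b2 [700.8403116  303.30275202]
st [412.19628046 308.74961728]
c1 [103.07714296 298.62721081]
c2 [205.58427805 277.49154566]
```

View pics/end.png

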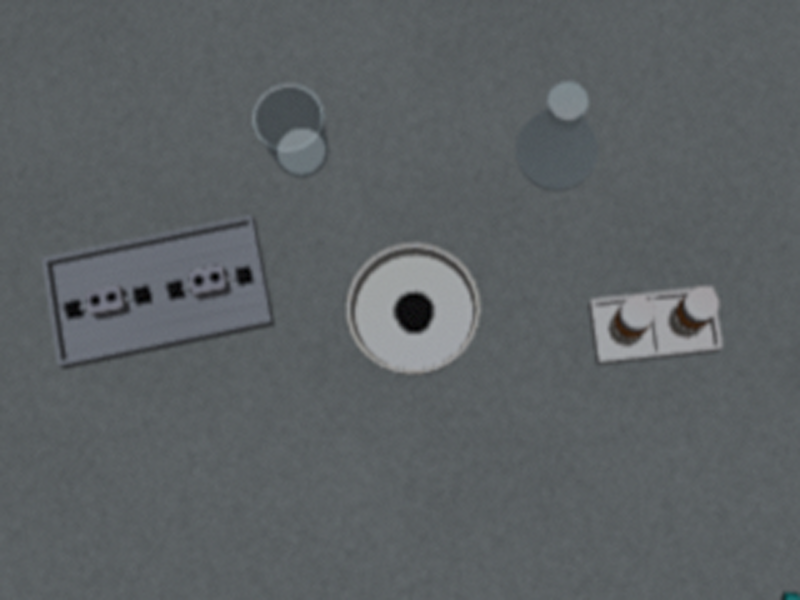

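Everything is in place. The clamps lie flat in the tray at (107,300) and (210,282), the stopper is centred in the dish at (414,312), and a bottle stands upright in each rack bay with caps at (638,313) and (701,303). The flask and beaker haven't moved. I'll hand the job in.

```bash
python3 -c "
from station import arm
print(arm.finish_job())"
```

```text
the job is handed in; nothing more can be done
None
```

I handed the job in at about 39 s with both clamps flat in the tray, one bottle upright in each rack bay, the stopper centred in the dish, and the flask, beaker and turquoise look-alike untouched; the final top picture showed all but the look-alike, which was mostly out of frame, and the hand-in returned no verdict.

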